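# Hold the film tensioner back against its idler block

## Task

On the wooden film-tension board, swing the sprung blue tensioner arm by its orange roller back past its ratchet click and feel for where it meets the black rubber buffer of the grey idler block. Press the buffer in a few millimetres with the arm, without ramming it, and keep it there so that film can be threaded: the program finishes while the robot is still holding the arm compressed by hand, not let back onto the ratchet. Leave the loupe, the white film core and the film can where they are.

Things in the scene. Friction and masses are not known exactly. Their poses are not given: they have to be found in the camera images.
- tension_board: Fixed wooden board 320 x 280 x 18 mm lying on the table; origin at the centre of its underside. z up. On it (board coordinates, mm): the arm's pivot at x +40, y 0, and a small fixed guide roller, 54 mm high over the table, at x +20, y +117. Apart from the arm's own roller nothing on the board stands higher than 56 mm over the table.
- pivot (a point): Point on the vertical hinge axis of the tensioner arm, at the same height as roller_center, 74 mm over the table.
- roller_center (a point): Middle of the upright orange roller post (22 mm diameter) on the arm's free end: 120 mm from the hinge axis, 74 mm over the table. The post's top is at 100 mm; the flat blue arm under it (18 mm wide, 30 to 42 mm over the table) has a 28 mm collar up to 46 mm. Can be pinched from above or pushed sideways by closed fingers. Fixed to the arm; it only swings level.
- tensioner (a joint): Arm angle (rad): 0 at rest, growing counter-clockwise seen from above as it is pushed back. At 0 the arm points from the pivot 26 deg off board -x, towards +y; the roller swings towards board -y. A spring returns it: 3.5 N at the roller at 0, 3 N more per 0.6 rad; the click adds 2 to 4 N. Clicks at about 0.5 rad and, let go, falls back only to 0.47. Meets the buffer anywhere from 0.6 to 0.95 rad.
- pawl (a joint): Travel (m) of the small yellow sprung pawl slider beside the hub, on the side away from the arm: 0 when seated, pushed out up to about 6 mm while the brass tooth of the hub passes, and back to 0 at the click.
- idler_block: Fixed grey block 44 x 36 mm, top 48 mm over the table, set at another place of its track on the board each time; same axes as the board. Origin: level with the board's top, at the front of the free buffer, the black round nose (16 mm diameter, centre 36 mm over the table) on the block's +y side. The arm's flat side meets the nose about 62 to 78 mm from the pivot.
- buffer (a joint): Travel (m) of the rubber buffer into the idler block: 0 free, 0.010 fully in. Its spring gives 2 N at first touch and 1 N more per mm, at the buffer (about 0.6 times that, felt at the roller).
- loupe_center (a point): Centre of a loose black magnifier, 36 mm diameter, 36 mm high, standing on the board. Leave it.
- film_core_center (a point): Centre of a loose white plastic film core, a ring 50 mm across and 16 mm high, lying on the board. Leave it.
- film_can_center (a point): Centre of a loose round metal film can, 103 mm across and 24 mm high, on the table beside the board. Leave it.

How it is judged:
On the way:
1. the arm is pushed past its ratchet click: the pawl has dropped in behind the tooth (value of joint tensioner above 0.53 rad and value of joint pawl below 0.002 m), for 0.1 s.
At the end, for the whole second after the job is handed in: Through the last second the robot's fingers still press on the arm (more than 2 N), the arm is past its click (over 0.53 rad, pawl seated within 2 mm) and still, and the arm presses the idler block's buffer in by more than 1.5 mm with more than 2 N (all of step 1 and contact force between tensioner and idler_block above 2 N and value of joint buffer above 0.0015 m and contact force between the fingers and tensioner above 2 N and velocity of joint tensioner between -0.1 and 0.1 rad/s); the arm keeps its last pose, push and grip.
It fails at once if the arm is rammed against the idler block (over 45 N) (contact force between tensioner and idler_block above 45 N).
It fails at once if the loupe, film core or film can is shifted more than 20 mm (distance of any of loupe_center, film_core_center, film_can_center from where it was at the start of the episode above 0.02 m).
It also fails if it takes over 48 s, if anything falls off the work surface, if the arm or the gripper's body presses on something with over 40 N, if the wrist force passes 120 N, or if a joint passes its speed limit or range.

## Robot

A 7-joint arm with a two-finger parallel gripper is mounted at the origin on the work surface. World frame = base frame: x ahead of the robot, y to its left, z up, the work surface at z = 0. Lengths are in m, angles in rad, forces in N, time in s.
With the tool pointing down it reaches from about 0.425 to 0.875 m from the base axis. Payload 8.4 kg.
Tool frame: the origin (TCP) lies midway between the tips of the shut fingers; the grasp point (between the pads) lies 19 mm behind it (robot.hold_point_z is the distance from the TCP to the grasp point, in m); z points along the fingers, y is the line along which they close (so a half turn about z gives the same grasp; the last joint's range is limited). The gripper opens to 87 mm and grips with 3 to 60 N. Pads are 19 mm wide; open, the fingers measure 117 mm over their backs; the gripper's body (75 mm by 190 mm) begins 51 mm behind the grasp point.
Start: joints at [-1.227, 0.333, 0.04, 1.465, -0.013, 1.343, -0.059], TCP at [0.279, 0.587, 0.194] pointing down, gripper open.
Joint ranges: [-2.58, 2.58], [-0.38, 2.09], [-1.3, 1.39], [0.25, 2.4], [-1.5, 4.64], [0.08, 2.09], [-2.65, 2.65]. Speed limits (rad/s): [2.22, 2.22, 2.79, 2.79, 3.14, 3.14, 3.14].

## Interface

Orientations are given as a rotation vector (axis times angle).
In Python, from station import readout, vision, robot gives the robot as it stands. The module is installed in compiled form; this text tells all that it offers.
- The arm moves only by the tool move_arm, never from a script. Its arguments are lists of equal length, an entry for each row: "rot": the turn, a rotation vector about the tool's x, y, z in degrees, a list of three; "xyz": the shift along the tool's x, y, z in m, a list of three; "hand": the gripper's target within -1 to 1 (fully open at 1, half-way at 0, shut at -1). In form: {"rot": [[rx, ry, rz], ...], "xyz": [[x, y, z], ...], "hand": [hand, ...]}. A call has 1 to 10 rows; each row is the pose to reach, as a shift and turn from the pose commanded when the call began, along the tool's axes at that moment; what a row does not reach only later rows make up. A row lasts 1/12 s, in which the tool goes at most 41.7 mm and 7.16 degrees, less where a joint would pass 70% of its speed; a pose out of reach is approached as far as the arm can. A call with a gripper value outside its range is refused whole. The fingers move at their own pace and stop on an object; "force" is the grip in N (left out, the last holds). Time passes only in rows, so rows that repeat a pose let the fingers close. It gives the time, the measured TCP pose, the force, the opening and the grip force at its end, in the units of the state.
- readout.sense(): the state, without advancing time (a new reading comes with each control period).
- vision.read_camera(name): name is "scene" or "top" or "wrist"; returns (picture, depth): 480x640x3 uint8, blue, green, red; 480x640 float32, m along the optical axis (not along the pixel's ray), 0 where there is no reading.
- vision.camera_info(name): a dict with "camera_matrix" (3x3 intrinsics, pixels), "T" (4x4, takes a point from camera to world coordinates); the wrist camera has in their place "mount" (4x4, takes a point from camera to tool coordinates, whose origin is the TCP and whose axes are the flange's). Camera axes: x right, y down, z forward; pixel columns grow to the right and rows downward; lengths in m; the calibration is good to about 2 mm. The wrist camera is an equidistant fisheye: a pixel r from the principal point sees the ray r / f radians off the axis. A picture is of the moment at which its call begins: read the wrist's pose just before it. camera_info takes no time and is no camera call.
- robot.close_job(): hands the job in; it is judged then, once.
The state is a dict: "t": time; "joint_positions": joint angles; "joint_vel": joint speeds; "effort": joint torques, N m; "tool_pos": TCP position; "orientation": TCP orientation; "contact_force": force on the tool from outside, world axes, zero at the start; "ft_torque": the same for the moment, N m; "finger_gap": finger opening in m; "grip_force": force on a finger pad.
Only numpy, scipy, OpenCV 4.12 (cv2) and the standard library are available. Lean on these libraries where they do the work, as an engineer would, in place of code of your own. Each camera call takes 0.05 s, during which the arm holds its last target. There are 200 camera calls.

## Working session

There is one attempt and no reset: what is moved stays moved. The work goes in short steps, Python scripts to look and compute and a tool call to move; the robot and the scene stay as the last step left them, time stands still between calls to the robot, and variables do not carry over. Pictures are saved under pics/ and viewed, at most 10 in all, crops included, and the job is handed in when it is done.

Besides the shell and the picture viewer there is one more tool, called after ">>>" in YAML: its name, and indented under it one key for each argument. move_arm: Moves the arm, as the interface text tells. Its arguments: {"type":"object","properties":{"rot":{"type":"array","items":{"type":"array","items":{"type":"number"}}},"xyz":{"type":"array","items":{"type":"array","items":{"type":"number"}}},"hand":{"type":"array","items":{"type":"number"}},"force":{"type":"number"}},"required":["rot","xyz","hand"]}

```bash
mkdir -p pics; cat > h.py <<'E'
import numpy as np, cv2
from station import readout, vision, robot
def pts(cam, uv, z):
    i=vision.camera_info(cam);K=np.array(i["camera_matrix"]);T=np.array(i["T"])
    uv=np.atleast_2d(np.array(uv,float))
    d=(np.linalg.inv(K)@np.c_[uv,np.ones(len(uv))].T).T@T[:3,:3].T
    o=T[:3,3]; return o+d*((z-o[2])/d[:,2])[:,None]
E
python3 - <<'E'
from h import *
print(readout.sense())
for n in("top","scene"):
    p,d=vision.read_camera(n); cv2.imwrite(f"pics/{n}0.png",p); np.save(f"{n}0.npy",d)
    print(n,np.round(vision.camera_info(n)["T"],3).tolist(),vision.camera_info(n)["camera_matrix"])
E
```

```text
{'t': 0.0, 'joint_positions': array([-1.22720121,  0.33388069,  0.03983065,  1.46628565, -0.01342835,
        1.34328551, -0.05849976]), 'joint_vel': array([-0.00070431, -0.00100185,  0.0003407 , -0.00082147,  0.00077439,
        0.00189806,  0.00038965]), 'effort': array([-4.66626880e-04, -6.56363440e+01,  1.33456416e+00, -4.03807819e+01,
       -5.99632692e-02,  4.46635822e-02,  1.57485852e-04]), 'tool_pos': array([0.27827628, 0.58684596, 0.19287119]), 'orientation': array([-6.89783388e-01, -3.06463742e+00,  2.46307804e-03]), 'contact_force': array([-0.17427407, -0.19398098,  0.34905355]), 'ft_torque': array([-0.00294081, -0.02477167,  0.03118847]), 'grip_force': 0.0, 'finger_gap': 0.08710038917112446}
top [[-0.014, -0.989, 0.149, 0.499], [-1.0, 0.014, 0.001, 0.011], [-0.003, -0.149, -0.989, 0.825], [0.0, 0.0, 0.0, 1.0]] [[472.58595016   0.         312.85908388]
 [  0.         472.58595016 238.9564632 ]
 [  0.           0.           1.        ]]
scene [[-0.86, 0.305, -0.409, 0.925], [0.51, 0.502, -0.698, 0.543], [-0.008, -0.809, -0.588, 0.544], [0.0, 0.0, 0.0, 1.0]] [[466.29361209   0.         313.20643937]
 [  0.         466.29361209 241.8393779 ]
 [  0.           0.           1.        ]]
```

View pics/top0.png

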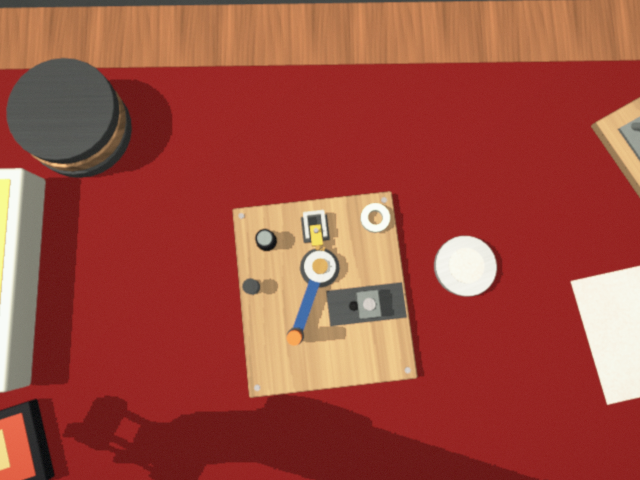

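The top view shows the board, with its +x edge up in the image. The blue arm runs from the hub (320,267) to the orange roller (295,337). The idler block is at (370,305) with its black nose at about (353,306). The loupe is at (265,240), the core at (375,217), the can at (465,266) and the guide roller at (251,287).

```bash
cat > m.py <<'E'
from h import *
from scipy.spatial.transform import Rotation as R
def mask(cam,p,lo,hi):
    m=cv2.inRange(cv2.cvtColor(p,cv2.COLOR_BGR2HSV),lo,hi)
    n,l,s,c=cv2.connectedComponentsWithStats(m); o=np.argsort(-s[1:,4])[:3]+1
    return [(s[k].tolist(),c[k].round(1).tolist()) for k in o],l
E
python3 - <<'E'
from m import *
p=cv2.imread("pics/top0.png");d=np.load("top0.npy")
hsv=cv2.cvtColor(p,cv2.COLOR_BGR2HSV)
print(hsv[337,295],hsv[310,305],hsv[380,300])
# board corners: non-red region inside crop
c=np.zeros(p.shape[:2],np.uint8); c[185:405,225:425]=1
red=((hsv[...,0]<6)|(hsv[...,0]>172))&(hsv[...,1]>150)
m=((~red)&(c>0)).astype(np.uint8); m=cv2.morphologyEx(m,cv2.MORPH_OPEN,np.ones((5,5)))
cn=max(cv2.findContours(m,0,1)[0],key=cv2.contourArea)
box=cv2.boxPoints(cv2.minAreaRect(cn)); 
ap=cv2.approxPolyDP(cn,10,True)[:,0]; print("approx",ap.tolist())
P=pts("top",ap,.018); print(P.round(4).tolist(), np.linalg.norm(P-np.roll(P,1,0),axis=1))
for n,lo,hi,z in(("orange",(5,170,150),(16,255,255),.1),("blue",(100,120,60),(125,255,255),.042)):
    r,l=mask("top",p,lo,hi); print(n,r)
    s,ce=r[0]; print(pts("top",ce,z),)
    if n=="blue":
        k=l[int(ce[1]),int(ce[0])]; yx=np.argwhere(l==k)[:,::-1]; Q=pts("top",yx,z)[:,:2]
        v=np.linalg.eigh(np.cov((Q-Q.mean(0)).T))[1][:,1]; print("armdir",v,Q.mean(0))
for n,uv,z in(("hub",(320,267),.05),("roller top",(295,336),.1),("nose",(353,306),.044),("guide",(251,286),.054)):
    print(n,pts("top",uv,z).round(4),d[uv[1],uv[0]])
cv2.imwrite("pics/crop0.png",cv2.resize(p[185:405,225:425],None,fx=2.7,fy=2.7,interpolation=cv2.INTER_CUBIC))
E
```

```text
[ 15 165 247] [107 158 169] [ 17 109 224]
approx [[390, 191], [232, 209], [249, 396], [416, 377]]
[[0.7031, -0.125, 0.018], [0.675, 0.1516, 0.018], [0.3603, 0.1201, 0.018], [0.3869, -0.1559, 0.018]] [0.31774033 0.27808715 0.31618705 0.27724652]
orange [([0, 414, 35, 66, 1487], [16.8, 450.0]), ([292, 330, 10, 8, 22], [297.5, 332.5]), ([350, 64, 11, 1, 11], [355.0, 64.0])]
[[0.30325707 0.44678142 0.1       ]]
blue [([294, 280, 26, 50, 452], [306.2, 304.4])]
[[0.50802435 0.0237936  0.042     ]]
armdir [-0.93887257  0.34426487] [0.50804654 0.02377477]
hub [[5.685e-01 2.000e-04 5.000e-02]] 0.7755221
roller top [[0.4605 0.0402 0.1   ]] 0.7096811
nose [[ 0.5043 -0.0528  0.044 ]] 0.7731842
guide [[0.5388 0.113  0.054 ]] 0.7716045
```

View pics/crop0.png

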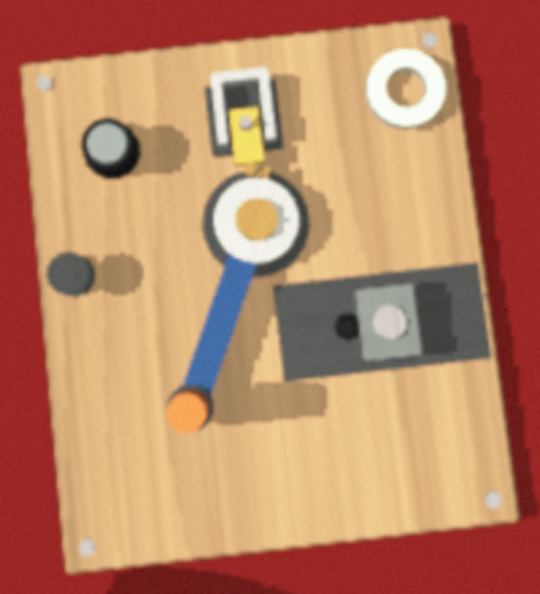

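The enlarged crop confirms the layout. The roller top is at crop (188,410), the hub at (258,218), and the nose at (347,326) in front of the grey block. Next I refine the roller position and compute the approach.

```bash
python3 - <<'E'
from m import *
for cam in("top","scene"):
    p=cv2.imread(f"pics/{cam}0.png"); r,l=mask(cam,p,(8,145,150),(17,255,255)); print(cam,r)
    for s,c in r: print(pts(cam,c,.1).round(4),pts(cam,c,.085).round(4))
s=readout.sense(); Rm=R.from_rotvec(s["orientation"]).as_matrix()
piv=np.array([.5711,.0016]); a=np.deg2rad(159.7)
tgt=np.r_[piv+.12*np.array([np.cos(a),np.sin(a)]),.16]
print(tgt,"tool shift",(Rm.T@(tgt-s["tool_pos"])).round(4), Rm.round(3).tolist())
E
```

```text
top [([0, 0, 640, 69, 17214], [325.4, 33.9]), ([177, 7, 32, 43, 408], [194.0, 26.5]), ([287, 330, 15, 15, 181], [293.9, 337.1])]
[[ 0.9515 -0.0144  0.1   ]] [[ 0.9609 -0.0149  0.085 ]]
[[0.9683 0.2041 0.1   ]] [[0.978  0.2081 0.085 ]]
[[0.4589 0.0419 0.1   ]] [[0.458  0.0426 0.085 ]]
scene [([393, 219, 15, 33, 371], [399.4, 234.4]), ([396, 254, 7, 5, 27], [398.9, 255.6]), ([173, 130, 9, 3, 14], [176.9, 130.8])]
[[0.4843 0.0712 0.1   ]] [[0.4694 0.0553 0.085 ]]
[[0.5215 0.1156 0.1   ]] [[0.5079 0.1012 0.085 ]]
[[ 0.6655 -0.5506  0.1   ]] [[ 0.6568 -0.5876  0.085 ]]
[0.45855333 0.04323228 0.16      ] tool shift [-0.3958 -0.4139  0.0336] [[-0.904, 0.429, -0.001], [0.429, 0.904, -0.001], [-0.0, -0.001, -1.0]]
```

View pics/scene0.png

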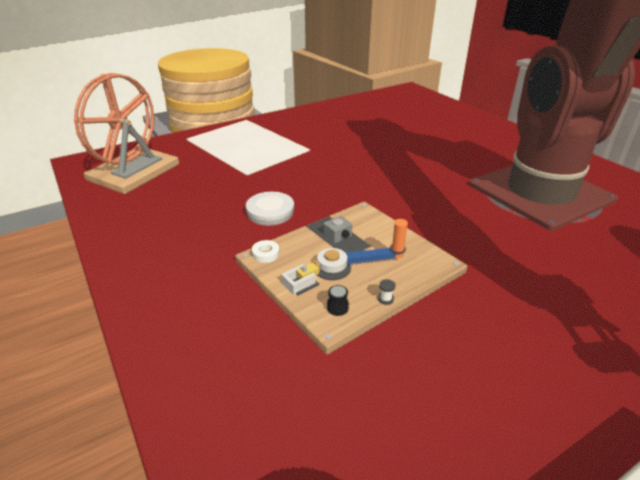

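The top and scene cameras agree on the roller at about (0.459, 0.043). I'll go above it.

>>> move_arm:
  rot:
    - [0,0,-0.5]
    - [0,0,-1]
    - [0,0,-1.5]
    - [0,0,-2]
    - [0,0,-2.5]
    - [0,0,-3]
    - [0,0,-3.5]
    - [0,0,-4]
    - [0,0,-4.5]
    - [0,0,-5]
  xyz:
    - [-0.01,-0.01,0]
    - [-0.03,-0.031,0]
    - [-0.053,-0.055,0]
    - [-0.076,-0.079,0]
    - [-0.099,-0.103,0]
    - [-0.122,-0.127,0]
    - [-0.145,-0.151,0]
    - [-0.168,-0.175,0]
    - [-0.191,-0.199,0]
    - [-0.214,-0.223,0]
  hand: [1,1,1,1,1,1,1,1,1,1]

```text
t: 0.93
tool_pos: [0.3764, 0.2923, 0.1935]
orientation: [-0.555, -3.092, 0.0]
contact_force: [0.6, -0.7, 0.2]
finger_gap: 0.0872
grip_force: 0.0
```

```bash
cat > g.py <<'E'
import sys
from m import *
# remaining tool-frame shift to a world x y z, heading of tool x in deg
def go(x,y,z,head):
    s=readout.sense(); Rm=R.from_rotvec(s["orientation"]).as_matrix()
    h=np.rad2deg(np.arctan2(Rm[1,0],Rm[0,0]))%360
    print("t",round(s["t"],2),"pos",s["tool_pos"].round(4),"head",h.round(2),"F",s["contact_force"].round(2),"gap",round(s["finger_gap"],4),"grip",round(s["grip_force"],1),"z",Rm[:,2].round(3))
    print("shift",(Rm.T@(np.array([x,y,z])-s["tool_pos"])).round(4),"rotz",round(h-head,2))
go(*map(float,sys.argv[1:]))
E
python3 g.py .4587 .0428 .19 159.7
```

```text
t 0.93 pos [0.3764 0.2923 0.1935] head 159.65 F [ 0.62 -0.69  0.22] gap 0.0872 grip 0.0 z [-0. -0. -1.]
shift [-0.1639 -0.2053  0.0035] rotz -0.05
```

>>> move_arm:
  rot:
    - [0,0,0]
    - [0,0,0]
    - [0,0,0]
    - [0,0,0]
    - [0,0,0]
    - [0,0,0]
    - [0,0,0]
    - [0,0,0]
    - [0,0,0]
    - [0,0,0]
  xyz:
    - [-0.02,-0.025,0]
    - [-0.043,-0.054,0]
    - [-0.066,-0.083,0]
    - [-0.09,-0.113,0]
    - [-0.113,-0.142,0]
    - [-0.135,-0.17,0]
    - [-0.152,-0.191,0]
    - [-0.161,-0.202,0]
    - [-0.164,-0.206,0]
    - [-0.164,-0.206,0]
  hand: [1,1,1,1,1,1,1,1,1,1]

```text
t: 1.77
tool_pos: [0.4583, 0.043, 0.1936]
orientation: [-0.559, -3.091, 0.0]
contact_force: [-0.2, -0.1, 0.5]
finger_gap: 0.087
grip_force: 0.0
```

```bash
python3 g.py .4587 .0428 .065 159.7; python3 - <<'E'
from h import *
p,d=vision.read_camera("wrist"); cv2.imwrite("pics/w1.png",p)
E
```

```text
t 1.77 pos [0.4583 0.043  0.1936] head 159.5 F [-0.2  -0.08  0.5 ] gap 0.087 grip 0.0 z [-0. -0. -1.]
shift [-0.0005 -0.      0.1286] rotz -0.2
```

View pics/w1.png

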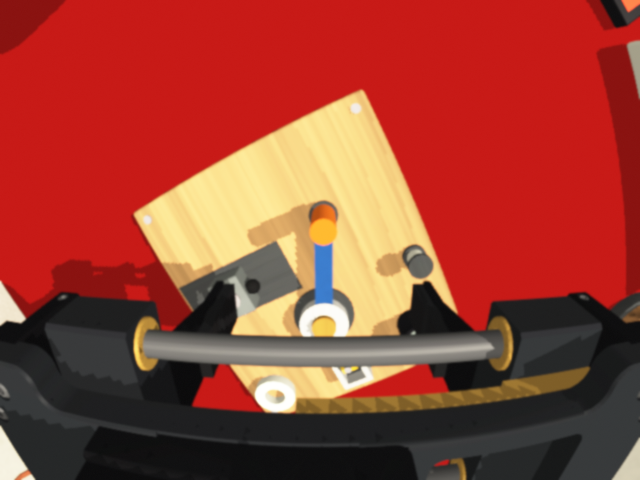

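The wrist view shows the roller at (322,232), centred between the fingers, and the arm lies along tool x. Descend and pinch.

>>> move_arm:
  rot:
    - [0,0,0]
    - [0,0,0]
    - [0,0,0]
    - [0,0,0]
    - [0,0,0]
    - [0,0,0]
    - [0,0,0]
    - [0,0,0]
  xyz:
    - [0,0,0.01]
    - [0,0,0.03]
    - [0,0,0.055]
    - [0,0,0.08]
    - [0,0,0.1]
    - [0,0,0.118]
    - [0,0,0.127]
    - [0,0,0.128]
  hand: [1,1,1,1,1,1,0,-0.3]

```text
t: 2.48
tool_pos: [0.4565, 0.0446, 0.0636]
orientation: [-0.552, -3.089, 0.003]
contact_force: [-0.8, -0.1, -0.0]
finger_gap: 0.0798
grip_force: 0.0
```

>>> move_arm:
  rot:
    - [0,0,0]
    - [0,0,0]
    - [0,0,0]
    - [0,0,0]
    - [0,0,0]
    - [0,0,0]
    - [0,0,0]
    - [0,0,0]
    - [0,0,0]
    - [0,0,0]
  xyz:
    - [0,0,0]
    - [0,0,0]
    - [0,0,0]
    - [0,0,0]
    - [0,0,0]
    - [0,0,0]
    - [0,0,0]
    - [0,0,0]
    - [0,0,0]
    - [0,0,0]
  hand: [-0.5,-1,-1,-1,-1,-1,-1,-1,-1,-1]
  force: 20

```text
t: 3.32
tool_pos: [0.4581, 0.0433, 0.0657]
orientation: [-0.556, -3.092, 0.001]
contact_force: [-1.0, -2.0, 1.6]
finger_gap: 0.0207
grip_force: 20.0
```

```bash
python3 g.py .4587 .0428 .065 159.7
```

```text
t 3.32 pos [0.4581 0.0433 0.0657] head 159.61 F [-1.01 -1.97  1.65] gap 0.0207 grip 20.0 z [-0.001 -0.001 -1.   ]
shift [-0.0007 -0.0003  0.0007] rotz -0.09
```

Gripped: gap about 21 mm, 20 N. Swing along the arc to 0.40 rad.

>>> move_arm:
  rot:
    - [0,0,-2.3]
    - [0,0,-4.6]
    - [0,0,-6.9]
    - [0,0,-9.2]
    - [0,0,-11.5]
    - [0,0,-13.8]
    - [0,0,-16]
    - [0,0,-18.3]
    - [0,0,-20.6]
    - [0,0,-22.9]
  xyz:
    - [-0.0001,-0.0048,0]
    - [-0.0004,-0.0096,0]
    - [-0.0009,-0.0144,0]
    - [-0.0015,-0.0191,0]
    - [-0.0024,-0.0238,0]
    - [-0.0034,-0.0285,0]
    - [-0.0047,-0.0332,0]
    - [-0.0061,-0.0377,0]
    - [-0.0077,-0.0423,0]
    - [-0.0095,-0.0467,0]
  hand: [-1,-1,-1,-1,-1,-1,-1,-1,-1,-1]

```text
t: 4.15
tool_pos: [0.4507, -0.0019, 0.0658]
orientation: [0.074, -3.14, -0.003]
contact_force: [-2.7, 4.9, 0.7]
finger_gap: 0.0207
grip_force: 20.0
```

```bash
cat > f.py <<'E'
from m import *
s=readout.sense(); v=s["tool_pos"][:2]-[.5711,.0016]; a=np.arctan2(v[1],v[0])%(2*np.pi); u=v/np.linalg.norm(v); t=np.array([-u[1],u[0]])
Rm=R.from_rotvec(s["orientation"]).as_matrix(); h=np.arctan2(Rm[1,0],Rm[0,0])%(2*np.pi)
F=s["contact_force"][:2]
print("t",round(s["t"],2),"theta",round(a-np.deg2rad(159.65),4),"head-arm",np.rad2deg(h-a).round(2),"r",np.linalg.norm(v).round(4),"z",s["tool_pos"][2].round(4),"Ft",(F@t).round(2),"Fr",(F@u).round(2),"Fz",s["contact_force"][2].round(2),"gap",round(s["finger_gap"],4),"grip",round(s["grip_force"],1))
E
python3 f.py
```

```text
t 4.15 theta 0.3841 head-arm 1.03 r 0.1204 z 0.0658 Ft -4.96 Fr 2.55 Fz 0.7 gap 0.0207 grip 20.0
```

>>> move_arm:
  rot:
    - [0,0,-1.7]
    - [0,0,-3.4]
    - [0,0,-5.2]
    - [0,0,-6.9]
    - [0,0,-8.6]
    - [0,0,-10.3]
    - [0,0,-10.3]
    - [0,0,-10.3]
  xyz:
    - [-0.0001,-0.0036,0]
    - [-0.0002,-0.0072,0]
    - [-0.0005,-0.0108,0]
    - [-0.0009,-0.0144,0]
    - [-0.0013,-0.0179,0]
    - [-0.0019,-0.0215,0]
    - [-0.0019,-0.0215,0]
    - [-0.0019,-0.0215,0]
  hand: [-1,-1,-1,-1,-1,-1,-1,-1]

```text
t: 4.82
tool_pos: [0.4533, -0.0236, 0.0657]
orientation: [0.35, -3.121, -0.002]
contact_force: [-3.7, 5.2, 3.6]
finger_gap: 0.0205
grip_force: 20.0
```

```bash
python3 f.py
```

```text
t 4.82 theta 0.5657 head-arm 0.73 r 0.1205 z 0.0657 Ft -5.89 Fr 2.51 Fz 3.65 gap 0.0205 grip 20.0
```

Past the click. Now I feel forward in small steps, reading the force after each.

>>> move_arm:
  rot:
    - [0,0,-1.1]
    - [0,0,-2.3]
    - [0,0,-3.4]
    - [0,0,-4.6]
    - [0,0,-4.6]
    - [0,0,-4.6]
  xyz:
    - [0,-0.0024,0]
    - [-0.0001,-0.0048,0]
    - [-0.0002,-0.0072,0]
    - [-0.0004,-0.0096,0]
    - [-0.0004,-0.0096,0]
    - [-0.0004,-0.0096,0]
  hand: [-1,-1,-1,-1,-1,-1]

```text
t: 5.32
tool_pos: [0.4557, -0.0328, 0.0657]
orientation: [0.475, -3.104, -0.002]
contact_force: [-5.1, 4.8, 3.9]
finger_gap: 0.0204
grip_force: 20.0
```

```bash
python3 f.py
```

```text
t 5.32 theta 0.6447 head-arm 0.81 r 0.1204 z 0.0657 Ft -6.08 Fr 3.55 Fz 3.92 gap 0.0204 grip 20.0
```

>>> move_arm:
  rot:
    - [0,0,-1.1]
    - [0,0,-2.3]
    - [0,0,-3.4]
    - [0,0,-3.4]
    - [0,0,-3.4]
  xyz:
    - [0,-0.0024,0]
    - [-0.0001,-0.0048,0]
    - [-0.0002,-0.0072,0]
    - [-0.0002,-0.0072,0]
    - [-0.0002,-0.0072,0]
  hand: [-1,-1,-1,-1,-1]

```text
t: 5.73
tool_pos: [0.4579, -0.0396, 0.0657]
orientation: [0.567, -3.089, -0.003]
contact_force: [-5.4, 4.8, 5.3]
finger_gap: 0.0207
grip_force: 20.0
```

```bash
python3 f.py; python3 - <<'E'
from h import *
p,d=vision.read_camera("scene"); cv2.imwrite("pics/s2.png",cv2.resize(p[190:350,230:480],None,fx=3,fy=3,interpolation=cv2.INTER_CUBIC))
E
```

```text
t 5.73 theta 0.7042 head-arm 0.8 r 0.1204 z 0.0657 Ft -6.34 Fr 3.41 Fz 5.29 gap 0.0207 grip 20.0
```

View pics/s2.png

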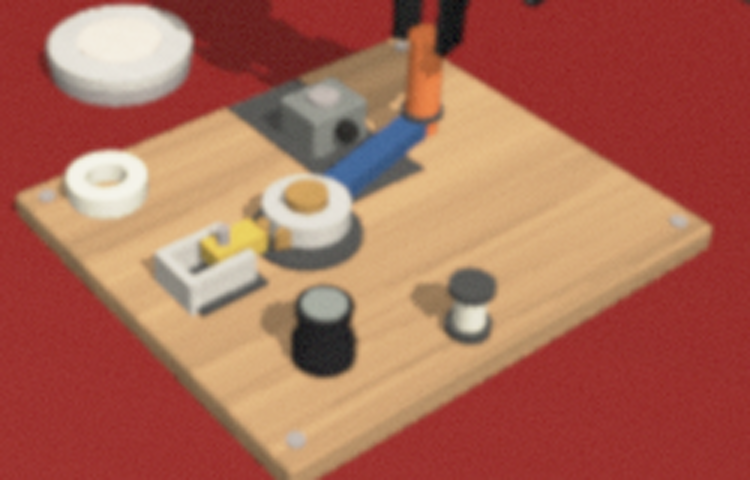

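The view shows the pawl seated at (235,240), with the tooth past it at (282,238). The arm is still short of the black nose at (347,130), and the loose parts haven't moved. Continue in finer steps.

>>> move_arm:
  rot:
    - [0,0,-0.9]
    - [0,0,-1.7]
    - [0,0,-1.7]
    - [0,0,-1.7]
  xyz:
    - [0,-0.0018,0]
    - [-0.0001,-0.0036,0]
    - [-0.0001,-0.0036,0]
    - [-0.0001,-0.0036,0]
  hand: [-1,-1,-1,-1]

```text
t: 6.12
tool_pos: [0.4591, -0.0429, 0.0656]
orientation: [0.613, -3.08, -0.003]
contact_force: [-5.7, 4.6, 5.9]
finger_gap: 0.0206
grip_force: 20.0
```

```bash
python3 f.py
```

```text
t 6.12 theta 0.7336 head-arm 0.82 r 0.1205 z 0.0656 Ft -6.36 Fr 3.57 Fz 5.89 gap 0.0206 grip 20.0
```

>>> move_arm:
  rot:
    - [0,0,-0.5]
    - [0,0,-1]
    - [0,0,-1]
    - [0,0,-1]
  xyz:
    - [0,-0.001,0]
    - [0,-0.002,0]
    - [0,-0.002,0]
    - [0,-0.002,0]
  hand: [-1,-1,-1,-1]

```text
t: 6.45
tool_pos: [0.4599, -0.0447, 0.0657]
orientation: [0.639, -3.074, -0.003]
contact_force: [-4.8, 4.2, 5.9]
finger_gap: 0.0207
grip_force: 20.0
```

```bash
python3 f.py
```

```text
t 6.45 theta 0.75 head-arm 0.88 r 0.1205 z 0.0657 Ft -5.77 Fr 2.81 Fz 5.89 gap 0.0207 grip 20.0
```

>>> move_arm:
  rot:
    - [0,0,-0.5]
    - [0,0,-1]
    - [0,0,-1]
    - [0,0,-1]
  xyz:
    - [0,-0.001,0]
    - [0,-0.002,0]
    - [0,-0.002,0]
    - [0,-0.002,0]
  hand: [-1,-1,-1,-1]

```text
t: 6.78
tool_pos: [0.4607, -0.0466, 0.0657]
orientation: [0.666, -3.068, -0.003]
contact_force: [-5.7, 4.3, 6.0]
finger_gap: 0.0204
grip_force: 20.0
```

```bash
python3 f.py
```

```text
t 6.78 theta 0.7667 head-arm 0.92 r 0.1205 z 0.0657 Ft -6.21 Fr 3.55 Fz 6.01 gap 0.0204 grip 20.0
```

>>> move_arm:
  rot:
    - [0,0,-0.5]
    - [0,0,-1]
    - [0,0,-1]
    - [0,0,-1]
  xyz:
    - [0,-0.001,0]
    - [0,-0.002,0]
    - [0,-0.002,0]
    - [0,-0.002,0]
  hand: [-1,-1,-1,-1]

```text
t: 7.12
tool_pos: [0.4615, -0.0484, 0.0657]
orientation: [0.693, -3.062, -0.003]
contact_force: [-5.8, 4.1, 5.1]
finger_gap: 0.0205
grip_force: 20.0
```

```bash
python3 f.py
```

```text
t 7.12 theta 0.7832 head-arm 0.97 r 0.1205 z 0.0657 Ft -6.11 Fr 3.54 Fz 5.06 gap 0.0205 grip 20.0
```

>>> move_arm:
  rot:
    - [0,0,-0.5]
    - [0,0,-1]
    - [0,0,-1]
    - [0,0,-1]
  xyz:
    - [0,-0.001,0]
    - [0,-0.002,0]
    - [0,-0.002,0]
    - [0,-0.002,0]
  hand: [-1,-1,-1,-1]

```text
t: 7.45
tool_pos: [0.4624, -0.0502, 0.0657]
orientation: [0.72, -3.056, -0.003]
contact_force: [-5.6, 4.1, 5.9]
finger_gap: 0.0205
grip_force: 20.0
```

```bash
python3 f.py
```

```text
t 7.45 theta 0.8 head-arm 1.01 r 0.1205 z 0.0657 Ft -6.07 Fr 3.3 Fz 5.92 gap 0.0205 grip 20.0
```

>>> move_arm:
  rot:
    - [0,0,-0.5]
    - [0,0,-1]
    - [0,0,-1]
    - [0,0,-1]
  xyz:
    - [0,-0.001,0]
    - [0,-0.002,0]
    - [0,-0.002,0]
    - [0,-0.002,0]
  hand: [-1,-1,-1,-1]

```text
t: 7.78
tool_pos: [0.4632, -0.0521, 0.0657]
orientation: [0.746, -3.05, -0.003]
contact_force: [-5.6, 3.9, 5.7]
finger_gap: 0.0203
grip_force: 20.0
```

```bash
python3 f.py
```

```text
t 7.78 theta 0.8168 head-arm 1.04 r 0.1205 z 0.0657 Ft -6.0 Fr 3.24 Fz 5.71 gap 0.0203 grip 20.0
```

>>> move_arm:
  rot:
    - [0,0,-0.5]
    - [0,0,-1]
    - [0,0,-1]
    - [0,0,-1]
  xyz:
    - [0,-0.001,0]
    - [0,-0.002,0]
    - [0,-0.002,0]
    - [0,-0.002,0]
  hand: [-1,-1,-1,-1]

```text
t: 8.12
tool_pos: [0.4641, -0.0538, 0.0656]
orientation: [0.773, -3.043, -0.003]
contact_force: [-5.3, 4.1, 5.8]
finger_gap: 0.0207
grip_force: 20.0
```

```bash
python3 f.py; python3 - <<'E'
from h import *
p,d=vision.read_camera("scene"); q,d=vision.read_camera("top")
r=lambda a:cv2.resize(a,(400,400),interpolation=cv2.INTER_CUBIC)
cv2.imwrite("pics/s3.png",np.hstack([r(p[195:285,310:400]),r(q[250:350,280:380])]))
E
```

```text
t 8.12 theta 0.8333 head-arm 1.1 r 0.1205 z 0.0656 Ft -6.08 Fr 2.8 Fz 5.76 gap 0.0207 grip 20.0
```

View pics/s3.png

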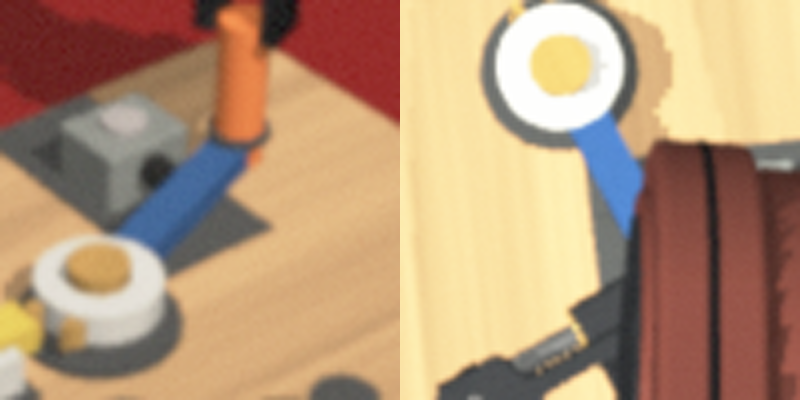

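In the scene crop the arm's side is a few millimetres short of the nose at (160,172), and the force is flat. Keep feeling.

>>> move_arm:
  rot:
    - [0,0,-0.5]
    - [0,0,-0.9]
    - [0,0,-0.9]
    - [0,0,-0.9]
  xyz:
    - [0,-0.001,0]
    - [0,-0.002,0]
    - [0,-0.002,0]
    - [0,-0.002,0]
  hand: [-1,-1,-1,-1]

```text
t: 8.55
tool_pos: [0.465, -0.0556, 0.0656]
orientation: [0.797, -3.037, -0.003]
contact_force: [-6.6, 4.3, 6.4]
finger_gap: 0.0205
grip_force: 20.0
```

```bash
python3 f.py
```

```text
t 8.55 theta 0.8497 head-arm 1.06 r 0.1205 z 0.0656 Ft -6.9 Fr 3.73 Fz 6.45 gap 0.0205 grip 20.0
```

>>> move_arm:
  rot:
    - [0,0,-0.5]
    - [0,0,-0.9]
    - [0,0,-0.9]
    - [0,0,-0.9]
  xyz:
    - [0,-0.001,0]
    - [0,-0.002,0]
    - [0,-0.002,0]
    - [0,-0.002,0]
  hand: [-1,-1,-1,-1]

```text
t: 8.88
tool_pos: [0.4658, -0.0569, 0.0656]
orientation: [0.821, -3.03, -0.004]
contact_force: [-7.6, 5.0, 7.9]
finger_gap: 0.0205
grip_force: 20.0
```

```bash
python3 f.py
```

```text
t 8.88 theta 0.8625 head-arm 1.24 r 0.1205 z 0.0656 Ft -8.05 Fr 4.16 Fz 7.9 gap 0.0205 grip 20.0
```

>>> move_arm:
  rot:
    - [0,0,-0.5]
    - [0,0,-0.9]
    - [0,0,-0.9]
    - [0,0,-0.9]
  xyz:
    - [0,-0.001,0]
    - [0,-0.002,0]
    - [0,-0.002,0]
    - [0,-0.002,0]
  hand: [-1,-1,-1,-1]

```text
t: 9.22
tool_pos: [0.4667, -0.0584, 0.0656]
orientation: [0.845, -3.023, -0.004]
contact_force: [-7.6, 6.4, 7.5]
finger_gap: 0.0206
grip_force: 20.0
```

```bash
python3 f.py
```

```text
t 9.22 theta 0.8767 head-arm 1.34 r 0.1204 z 0.0656 Ft -9.32 Fr 3.36 Fz 7.45 gap 0.0206 grip 20.0
```

Contact was felt at about 0.85 rad: Ft went from 6.1 to 9.3 N, and the arm now yields less than commanded. Press in about 2 mm more at the buffer, gently.

>>> move_arm:
  rot:
    - [0,0,-0.5]
    - [0,0,-0.9]
    - [0,0,-1.4]
    - [0,0,-1.9]
    - [0,0,-1.9]
    - [0,0,-1.9]
    - [0,0,-1.9]
  xyz:
    - [0,-0.001,0]
    - [0,-0.002,0]
    - [0,-0.003,0]
    - [-0.0001,-0.0042,0]
    - [-0.0001,-0.0042,0]
    - [-0.0001,-0.0042,0]
    - [-0.0001,-0.0042,0]
  hand: [-1,-1,-1,-1,-1,-1,-1]

```text
t: 9.8
tool_pos: [0.4685, -0.0614, 0.0655]
orientation: [0.895, -3.008, -0.006]
contact_force: [-9.4, 8.6, 8.7]
finger_gap: 0.0207
grip_force: 20.0
```

```bash
python3 f.py; python3 - <<'E'
from h import *
p,d=vision.read_camera("scene")
cv2.imwrite("pics/s4.png",cv2.resize(p[190:350,230:480],None,fx=3,fy=3,interpolation=cv2.INTER_CUBIC))
E
python3 f.py
```

```text
t 9.8 theta 0.9062 head-arm 1.56 r 0.1204 z 0.0655 Ft -12.27 Fr 3.51 Fz 8.69 gap 0.0207 grip 20.0
t 9.85 theta 0.9059 head-arm 1.59 r 0.1204 z 0.0655 Ft -12.34 Fr 3.99 Fz 10.65 gap 0.0205 grip 20.0
```

View pics/s4.png

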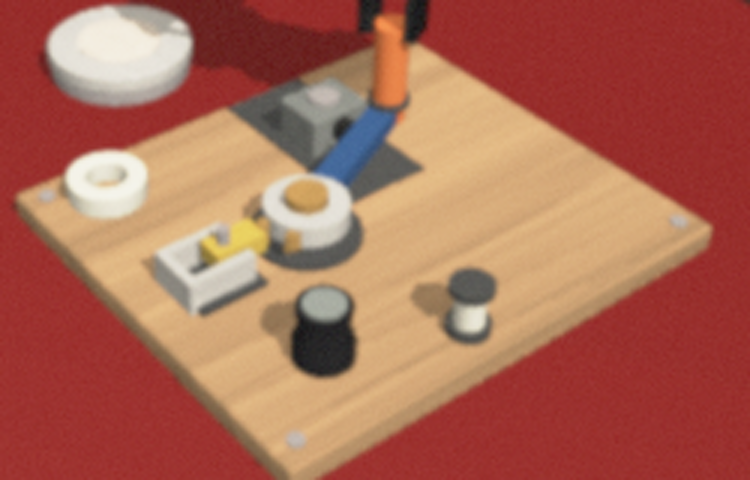

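The scene view shows the arm pressed against the nose at (343,128), the pawl seated, and the loupe, core and can where they were. Force and angle are steady, with the buffer in by roughly 4 mm. Hand in.

```bash
python3 -c "
from station import robot; print(robot.close_job())"
```

```text
the job is handed in; nothing more can be done
None
```

The job is handed in with the robot still holding the arm at about 0.91 rad: past the click, the buffer pressed in an estimated 4 mm, and the loupe, film core and film can not visibly moved. The hand-in gave no verdict.

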